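# Feel along a bone plate for proud screws

### The job

The curved blue metal plate has just been screwed to the model collar bone in the vice; check by touch that no screw head stands proud. With closed fingers pointing down, run the fingertips lightly along the top of the plate, following its curve over every screw head in turn from the vice end to the free end, then lift the hand well clear. Press only gently, grip and lift nothing, and leave the tools, cup and bottle where they are.

Things in the scene. Friction and masses are not known exactly. Their poses are not given: they have to be found in the camera images.
- vice: small black vice on an aluminium base 250 x 75 mm, with the ivory model collar bone (190 mm long) whose thick end its jaws hold, and the bone plate. The jaws end 3 mm below the plate's top; a prop carries the free end. On soft rubber feet: pushed down it sinks about 1 mm per 5 N (5 mm at most), springs back, never shifts sideways. Origin: middle of base underside; x from jaws to free end, z up.
- screw4 (a point): centre of the top of the middle screw head of the plate, 105 mm above the work surface; axes as the vice's. The plate to be felt is a level blue metal strip 112 mm along, 11 mm wide, 3.6 mm thick, on top of the bone, curved like a bow seen from above (middle about 15 mm to the side of the line between its ends), with 7 flush brass-coloured screw heads 8 mm across, 16 mm apart along its middle line.
- screw1 (a point): centre of the top of screw head 1 of 7, counted from the vice end (the first, nearest the vice jaws: its centre is about 30 mm from them): a brass-coloured disc 8 mm across, set flush in the plate's top face; screws follow one another 16 mm apart along the middle line of the curved plate.
- screw2 (a point): centre of the top of screw head 2 of 7, counted from the vice end: a brass-coloured disc 8 mm across, set flush in the plate's top face; screws follow one another 16 mm apart along the middle line of the curved plate.
- screw3 (a point): centre of the top of screw head 3 of 7, counted from the vice end: a brass-coloured disc 8 mm across, set flush in the plate's top face; screws follow one another 16 mm apart along the middle line of the curved plate.
- screw5 (a point): centre of the top of screw head 5 of 7, counted from the vice end: a brass-coloured disc 8 mm across, set flush in the plate's top face; screws follow one another 16 mm apart along the middle line of the curved plate.
- screw6 (a point): centre of the top of screw head 6 of 7, counted from the vice end: a brass-coloured disc 8 mm across, set flush in the plate's top face; screws follow one another 16 mm apart along the middle line of the curved plate.
- screw7 (a point): centre of the top of screw head 7 of 7, counted from the vice end (the last, at the free end of the plate): a brass-coloured disc 8 mm across, set flush in the plate's top face; screws follow one another 16 mm apart along the middle line of the curved plate.
- screwdriver: loose screwdriver with a green handle, 190 mm long, lying in the pan beside the vice on its left (+y of the vice's frame); leave it. Origin: under its middle.
- spare_plate: loose straight spare plate of the same blue metal, 90 x 11 x 4 mm, lying in the pan on the other side of the vice; leave it. Origin: centre of its underside.
- cup: loose small steel cup, 64 mm across and 42 mm high, standing on the bench outside the pan; leave it. Origin: centre of its underside.
- bottle: loose closed white bottle with a blue cap, 54 mm across and 130 mm high, standing on the bench outside the pan; leave it. Origin: centre of its underside.
- pan: dark steel pan, 360 x 240 mm with a rim 45 mm high, fixed to the bench; the vice stands in its middle. Origin: centre of its underside; x along its long side, the same way as the vice's x.
There are look-alikes about, which are no part of the job. What is shaped like the bottle but black, pink or red is not meant.

How it is judged:
On the way, in this order (a step that is already met when the one before it is completed fails the run):
1. the fingertips rest lightly on the plate at screw 1 (counted from the vice end), centred within 6 mm of it (contact force between the fingers and vice above 0.3 N and horizontal distance between the grasp point and screw1 below 0.006 m), for 0.1 s.
2. the fingertips rest lightly on the plate at screw 2 (counted from the vice end), centred within 6 mm of it (contact force between the fingers and vice above 0.3 N and horizontal distance between the grasp point and screw2 below 0.006 m), for 0.1 s.
3. the fingertips rest lightly on the plate at screw 3 (counted from the vice end), centred within 6 mm of it (contact force between the fingers and vice above 0.3 N and horizontal distance between the grasp point and screw3 below 0.006 m), for 0.1 s.
4. the fingertips rest lightly on the plate at screw 4 (counted from the vice end), centred within 6 mm of it (contact force between the fingers and vice above 0.3 N and horizontal distance between the grasp point and screw4 below 0.006 m), for 0.1 s.
5. the fingertips rest lightly on the plate at screw 5 (counted from the vice end), centred within 6 mm of it (contact force between the fingers and vice above 0.3 N and horizontal distance between the grasp point and screw5 below 0.006 m), for 0.1 s.
6. the fingertips rest lightly on the plate at screw 6 (counted from the vice end), centred within 6 mm of it (contact force between the fingers and vice above 0.3 N and horizontal distance between the grasp point and screw6 below 0.006 m), for 0.1 s.
7. the fingertips rest lightly on the plate at screw 7 (counted from the vice end), centred within 6 mm of it (contact force between the fingers and vice above 0.3 N and horizontal distance between the grasp point and screw7 below 0.006 m), for 0.1 s.
At the end, for the whole second after the job is handed in: The plate has been felt from the first screw to the last, the fingertips are at least about 25 mm above it, the vice has sprung back to its rest height, and screwdriver, spare plate, cup and bottle are at rest within 20 mm of where they were, cup and bottle upright (z of the grasp point in the frame of screw4 above 0.045 m and height (world z) of screw4 above 0.104 m and angle between each of bottle, cup's own z axis and vertical below 0.1 rad and distance of each of screwdriver, spare_plate, cup, bottle from where it was at the start of the episode below 0.02 m and linear speed of each of screwdriver, spare_plate, cup, bottle below 0.02 m/s); the robot touches nothing.
It fails at once if the plate or bone is pressed harder than 20 N (contact force between anything else and vice above 20 N).
It fails at once if the fingers reach down astride the plate to grip it (z of the grasp point in the frame of screw4 below 0.006 m and horizontal distance between the grasp point and screw4 below 0.065 m).
It fails at once if the screwdriver, spare plate, cup or bottle is moved or lifted by more than 20 mm (distance of any of screwdriver, spare_plate, cup, bottle from where it was at the start of the episode above 0.02 m).
It also fails if it takes over 38 s, if anything falls off the work surface, if the arm or the gripper's body presses on something with over 40 N, if the wrist force passes 120 N, or if a joint passes its speed limit or range.

### The arm

A 7-joint arm with a two-finger parallel gripper is mounted at the origin on the work surface. World frame = base frame: x ahead of the robot, y to its left, z up, the work surface at z = 0. Lengths are in m, angles in rad, forces in N, time in s.
With the tool pointing down it reaches from about 0.4 to 0.925 m from the base axis. Payload 4.1 kg.
Tool frame: the origin (TCP) lies on the mounting face of the last link; the fingertips stand 173 mm ahead of it and the grasp point (between the pads) lies 155 mm ahead of it; y points along the fingers, x is the direction in which the jaws open and shut, and the axes are right-handed (so a half turn about y gives the same grasp; the last joint's range is limited). The gripper opens to 85 mm and grips with 20 to 120 N. Pads are 22 mm wide; open, the fingers measure 114 mm over their backs; the gripper's body (76 mm by 85 mm) begins 54 mm behind the grasp point. The pads swing forward as they close: fully open they stand 13 mm farther back than shut.
Start: joints at [-1.305, 0.398, 0.045, 1.537, -0.019, 1.207, -0.051], TCP at [0.232, 0.607, 0.405] pointing down, gripper open.
Joint ranges: [-2.82, 2.82], [-0.49, 2.23], [-1.37, 1.46], [0, 2.46], [-1.36, 4.5], [0.23, 2], [-2.94, 2.94]. Speed limits (rad/s): [2.57, 2.57, 3.14, 3.14, 3.14, 3.14, 3.14].

### API

Orientations are given as a 3x3 rotation matrix whose columns are the frame's x, y, z axes.
In Python, from plant import robot, imaging, job gives the robot as it stands. The module is installed in compiled form; this text tells all that it offers.
- The arm moves only by the shell command python3 -m jog 'ROWS' [FORCE]. ROWS is JSON, a list of rows, each an object with "fingers": the closure, from -1 (fully open) to 1 (shut); "xyz": the shift along the world's x, y, z each as a share of 20 mm, from -1 to 1, a list of three; "spin": the turn about the world's z as a share of 0.12 rad, from -1 to 1. A call has 1 to 12 rows; each row shifts and turns the pose as measured when the row begins; what a row does not reach is not made up. A row lasts 1/12 s, in which the tool goes at most 41.7 mm and 7.16 degrees, less where a joint would pass 70% of its speed; a pose out of reach is approached as far as the arm can. A call with a number of a shift or a turn outside -1 to 1 is refused whole. A call with a gripper value outside its range is refused whole. The fingers move at their own pace and stop on an object; FORCE is the grip in N (left out, the last holds). Time passes only in rows, so rows that do not move let the fingers close. It gives the time, the measured TCP pose, the force and the opening at its end, in the units of the state.
- robot.get_obs(): the state, without advancing time (a new reading comes with each control period).
- imaging.read_camera(name): name is "scene" or "side" or "wrist"; returns (picture, depth): 480x640x3 uint8, red, green, blue; 480x640 float32, m along the optical axis (not along the pixel's ray), 0 where there is no reading.
- imaging.calibration(name): a dict with "vfov" (degrees; the focal length in pixels is half the picture's height over the tangent of half this angle, whatever the lens; pixels are square), "cx", "cy" (the principal point, pixels), "D" ([k1, k2, p1, p2, k3] as OpenCV has them; the pictures are not rectified), "R" (3x3) and "t" (3): a world point X has camera coordinates R X + t. Camera axes: x right, y down, z forward; pixel columns grow to the right and rows downward; lengths in m; the calibration is good to about 2 mm. A picture is of the moment at which its call begins: read the wrist's pose just before it. calibration takes no time and is no camera call; for the wrist camera it gives the pose at the moment of the call.
- job.job_done(): hands the job in, once; it reports no verdict.
Trained networks look in the newest picture that a camera, given by its name, has taken for a name from the list of things; names that differ only in an ending like _2 or _b are one class to them, and where a whole thing is asked for, a point or a joint stands for the part that bears it (a point fixed in the world has none). Each returns a list of dicts, best first, with "score" (0 to 1); they miss things now and then, are a little off and sometimes report something else, mostly with a low value. They report only what shows in the picture. A call takes as long as a camera call. They do not tell look-alikes from the thing itself.
- imaging.look_for(thing, camera): "at" ([column, row] in pixels, amid what is visible of it).
- imaging.regions_of(thing, camera): "region" (480x640 bool, what is visible of it) and "at" ([column, row] in pixels, amid what is visible of it).
The state is a dict: "time_s": time; "q": joint angles; "dq": joint speeds; "joint_efforts": joint torques, N m; "tool_pos": TCP position; "tcp_rot": TCP orientation; "ft_force": force on the tool from outside, world axes, zero at the start; "ft_torque": the same for the moment, N m; "width": opening from 0.0 (shut) to 1.0 (fully open).
Only numpy, scipy, OpenCV 4.12 (cv2) and the standard library are available. Lean on these libraries where they do the work, as an engineer would, in place of code of your own. Each camera call takes 0.05 s, during which the arm holds its last target. There are 200 camera calls.

## Working session

There is one attempt and no reset: what is moved stays moved. The work goes in short steps, Python scripts to look and compute and a shell command to move; the robot and the scene stay as the last step left them, time stands still between calls to the robot, and variables do not carry over. Pictures are saved under pics/ and viewed, about 8 in all and at most 12, crops included, and the job is handed in when it is done.

```bash
mkdir -p pics; cat > h.py <<'E'
import numpy as np, cv2
from plant import robot, imaging, job
def K(c):
    f=240/np.tan(np.radians(c["vfov"])/2); return np.array([[f,0,c["cx"]],[0,f,c["cy"]],[0,0,1.]])
def ray(c,px):
    u=cv2.undistortPoints(np.array(px,float).reshape(-1,1,2),K(c),np.array(c["D"],float)).reshape(-1,2)
    R=np.array(c["R"]);t=np.array(c["t"]); return -R.T@t, (np.c_[u,np.ones(len(u))])@R
def atz(c,px,z):
    o,d=ray(c,px); return o+d*((z-o[2])/d[:,2])[:,None]
def atdepth(c,px,dep):
    o,d=ray(c,px); return o+d*np.array(dep).reshape(-1,1)
def proj(c,X):
    R=np.array(c["R"]); return cv2.projectPoints(np.array(X,float).reshape(-1,1,3),cv2.Rodrigues(R)[0],np.array(c["t"],float),K(c),np.array(c["D"],float))[0].reshape(-1,2)
def save(n,im): cv2.imwrite("pics/"+n+".png",im[:,:,::-1])
E
python3 - <<'E'
from h import *
np.set_printoptions(precision=4,suppress=True)
s=robot.get_obs();print(s["time_s"],s["tool_pos"],s["tcp_rot"],s["ft_force"],s["width"])
P=[]
for n in ("scene","side","wrist"):
    im,d=imaging.read_camera(n);c=imaging.calibration(n)
    save(n+"0",im);P.append(cv2.resize(im,(400,300)))
    for t in ["vice","screw1","screw4","screw7","bottle","cup"]:
        for r in imaging.look_for(t,n)[:2]:
            x=np.array(r["at"]);dd=d[int(x[1]),int(x[0])]
            print(n,t,round(r["score"],2),x,atdepth(c,[x],[dd])[0])
P.append(np.zeros_like(P[0]))
save("all0",np.vstack([np.hstack(P[:2]),np.hstack(P[2:])]))
E
```

```text
0.0 [0.2317 0.607  0.4037] [[ 0.3566 -0.0006 -0.9342]
 [ 0.9342 -0.0019  0.3566]
 [-0.0019 -1.     -0.0001]] [-0.3005  0.3424 -0.6326] 1.0022194212808828
scene vice 0.94 [335.3 240.6] [ 0.5546 -0.0128  0.0246]
scene vice 0.47 [395.1 183.2] [ 0.3575 -0.013   0.0035]
scene screw1 0.96 [333.6 240.1] [ 0.5556 -0.0157  0.0247]
scene screw4 0.96 [333.6 240.1] [ 0.5556 -0.0157  0.0247]
scene screw7 0.96 [333.6 240.1] [ 0.5556 -0.0157  0.0247]
scene bottle 0.91 [204.1 275.2] [ 0.7683 -0.1043  0.0902]
scene bottle 0.87 [218.6 354.2] [0.8463 0.0061 0.0922]
scene cup 0.68 [327.5 300.9] [0.668  0.0577 0.0455]
scene cup 0.58 [396.5 182.2] [ 0.353  -0.0126  0.0029]
side vice 0.68 [307.3 286.6] [ 0.5619 -0.0156  0.0246]
side screw1 0.56 [312.4 284.5] [ 0.5731 -0.0178  0.0243]
side screw4 0.56 [312.4 284.5] [ 0.5731 -0.0178  0.0243]
side screw7 0.56 [312.4 284.5] [ 0.5731 -0.0178  0.0243]
side bottle 0.82 [371.2 229.2] [ 0.7248 -0.0218  0.083 ]
side bottle 0.82 [404.8 214.9] [ 0.8186 -0.0292  0.0723]
side cup 0.97 [220.4 336.9] [0.3753 0.0107 0.0008]
side cup 0.62 [305.1 289. ] [ 0.5548 -0.0176  0.0247]
```

View pics/all0.png

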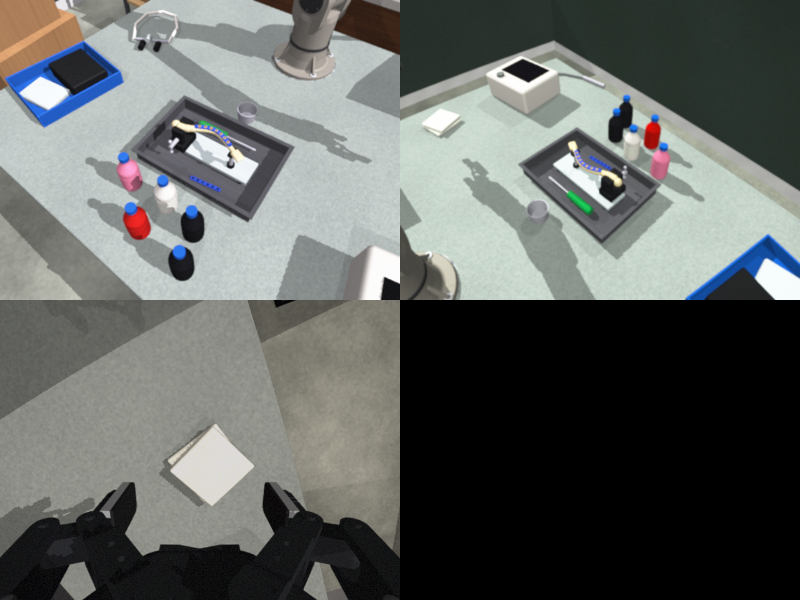

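The scene view shows the pan with the vice around (335,240). The plate curves from the jaws at about (370,200) to the free end at about (475,310), and the spare plate is near (410,368). Next I'll locate the plate roughly from both fixed views and work out where the wrist camera looks.

```bash
python3 - <<'E'
from h import *
np.set_printoptions(precision=4,suppress=True)
C=[]
for n,box in (("scene",(270,150,480,360)),("side",(180,190,430,400))):
    im,d=imaging.read_camera(n);c=imaging.calibration(n)
    hsv=cv2.cvtColor(im,cv2.COLOR_RGB2HSV)
    m=((hsv[...,0]>105)&(hsv[...,0]<130)&(hsv[...,1]>110)&(hsv[...,2]>60)).astype(np.uint8)
    m[:box[1]]=0;m[box[3]:]=0;m[:,:box[0]]=0;m[:,box[2]:]=0
    m=cv2.morphologyEx(m,cv2.MORPH_CLOSE,np.ones((9,9)))
    k,lab,st,ce=cv2.connectedComponentsWithStats(m)
    for i in range(1,k):
        if st[i,4]<30: continue
        v,u=np.where(lab==i);P=atz(c,np.c_[u,v],0.105)[:,:2]
        mu=P.mean(0);w,V=np.linalg.eigh(np.cov(P.T));a=(P-mu)@V[:,1]
        print(n,st[i],"mean@.105",mu,"axis",V[:,1],"ends",P[a.argmin()],P[a.argmax()],np.ptp(a))
    x0,y0,x1,y1=box; C.append(cv2.resize(im[y0:y1,x0:x1],(400,400)))
save("crops",np.hstack(C))
c=imaging.calibration("wrist");s=robot.get_obs()
print("wrist cam rel TCP",-np.array(c["R"]).T@c["t"]-s["tool_pos"],"fwd",c["R"][2],"fingertip px",proj(c,[np.array(s["tool_pos"])+[0,0,-.173]]),"vfov",c["vfov"])
E
```

```text
scene [312 198  59  36 364] mean@.105 [ 0.5474 -0.0026] axis [-0.0302  0.9995] ends [ 0.5568 -0.0611] [0.5526 0.0541] 0.11533955769816406
scene [303 281  51  26 372] mean@.105 [0.6836 0.0711] axis [-0.1844  0.9829] ends [0.6902 0.031 ] [0.6777 0.1099] 0.0799032213913416
scene [297 328  20  23 363] mean@.105 [0.7587 0.0918] axis [0.6805 0.7327] ends [0.7471 0.0795] [0.7691 0.1045] 0.03325357437965723
side [402 190  12   5  46] mean@.105 [ 0.8479 -0.005 ] axis [-0.8624  0.5063] ends [ 0.8612 -0.0087] [0.8431 0.0065] 0.02330960117159721
side [366 199  15  13 146] mean@.105 [0.7613 0.0124] axis [0.6389 0.7693] ends [ 0.7525 -0.0054] [0.7666 0.0322] 0.03793139240033676
side [415 228  14  14 153] mean@.105 [ 0.7709 -0.1111] axis [-0.8086 -0.5883] ends [ 0.7858 -0.0996] [ 0.7538 -0.1199] 0.037726634118282566
side [280 240  59  35 697] mean@.105 [ 0.5614 -0.0234] axis [-0.3102  0.9507] ends [ 0.584  -0.0749] [0.5524 0.052 ] 0.13044516238815582
wrist cam rel TCP [-0.0649  0.0243 -0.0293] fwd [ 0.256  -0.0965 -0.9618] fingertip px [[319.6237 296.6157]] vfov 69.68608896211012
```

View pics/crops.png

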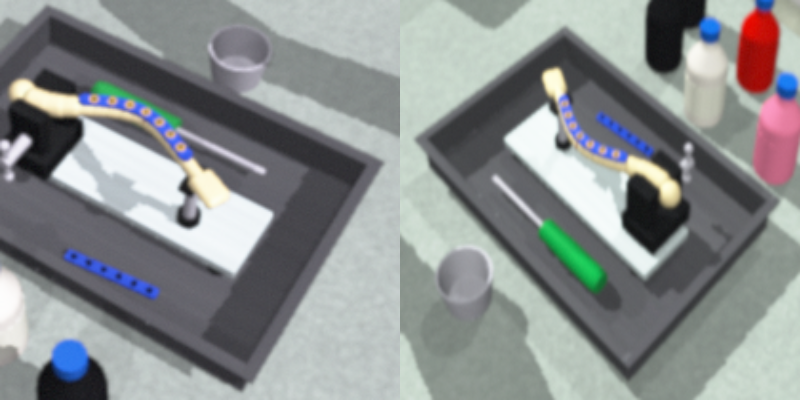

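Plate found: the vice end is near (0.555,-0.065), the free end near (0.553,0.053), and it bows toward the robot. I'll close the fingers and move to a viewpoint near TCP (0.47,0.0,0.40).

```bash
python3 -m jog '[{"fingers":1,"xyz":[0.6,-1,0],"spin":1},{"fingers":1,"xyz":[0.6,-1,0],"spin":1},{"fingers":1,"xyz":[0.6,-1,0],"spin":1},{"fingers":1,"xyz":[0.6,-1,0],"spin":0},{"fingers":1,"xyz":[0.6,-1,0],"spin":0},{"fingers":1,"xyz":[0.6,-1,0],"spin":0},{"fingers":1,"xyz":[0.6,-1,0],"spin":0},{"fingers":1,"xyz":[0.6,-1,0],"spin":0},{"fingers":1,"xyz":[0.6,-1,0],"spin":0},{"fingers":1,"xyz":[0.6,-1,0],"spin":0},{"fingers":1,"xyz":[0.6,-1,0],"spin":0},{"fingers":1,"xyz":[0.6,-1,0],"spin":0}]' 20
```

```text
time_s: 2.15
tool_pos: [0.3749, 0.3611, 0.405]
tcp_rot: [[-0.02, -0.002, -1.0], [1.0, 0.005, -0.02], [0.005, -1.0, 0.002]]
ft_force: [0.2, 0.3, -0.4]
width: -0.002
```

```bash
python3 -m jog '[{"fingers":1,"xyz":[0.4,-1,0],"spin":0},{"fingers":1,"xyz":[0.4,-1,0],"spin":0},{"fingers":1,"xyz":[0.4,-1,0],"spin":0},{"fingers":1,"xyz":[0.4,-1,0],"spin":0},{"fingers":1,"xyz":[0.4,-1,0],"spin":0},{"fingers":1,"xyz":[0.4,-1,0],"spin":0},{"fingers":1,"xyz":[0.4,-1,0],"spin":0},{"fingers":1,"xyz":[0.4,-1,0],"spin":0},{"fingers":1,"xyz":[0.4,-1,0],"spin":0},{"fingers":1,"xyz":[0.4,-1,0],"spin":0},{"fingers":1,"xyz":[0.3,-1,0],"spin":0},{"fingers":1,"xyz":[0.3,-1,0],"spin":0}]' && python3 -m jog '[{"fingers":1,"xyz":[0,-1,0],"spin":0},{"fingers":1,"xyz":[0,-1,0],"spin":0},{"fingers":1,"xyz":[0,-1,0],"spin":0},{"fingers":1,"xyz":[0,-1,0],"spin":0},{"fingers":1,"xyz":[0,-1,0],"spin":0},{"fingers":1,"xyz":[0,-1,0],"spin":0},{"fingers":1,"xyz":[0,0,0],"spin":0}]'
cat > meas.py <<'E'
from h import *
import sys
np.set_printoptions(precision=4,suppress=True)
s=robot.get_obs();c=imaging.calibration("wrist");im,d=imaging.read_camera("wrist")
n=sys.argv[1];save(n,im);np.savez(n,im=im,d=d,R=c["R"],t=c["t"])
print(s["time_s"],s["tool_pos"],"F",s["ft_force"])
for k in range(1,8):
    print(k,[(round(r["score"],2),r["at"]) for r in imaging.look_for("screw%d"%k,"wrist")[:2]])
hsv=cv2.cvtColor(im,cv2.COLOR_RGB2HSV)
b=((hsv[...,0]>105)&(hsv[...,0]<130)&(hsv[...,1]>110)&(hsv[...,2]>60)).astype(np.uint8)
b=cv2.morphologyEx(b,cv2.MORPH_CLOSE,np.ones((25,25)))
k,lab,st,ce=cv2.connectedComponentsWithStats(b)
g=((hsv[...,0]>8)&(hsv[...,0]<30)&(hsv[...,1]>60)).astype(np.uint8)
for i in range(1,k):
    if st[i,4]<300: continue
    gi=(g*(lab==i)).astype(np.uint8);K2,l2,s2,c2=cv2.connectedComponentsWithStats(gi)
    print("blob",st[i])
    for j in range(1,K2):
        if s2[j,4]<15: continue
        v,u=np.where(l2==j);z=np.median(d[v,u])
        print("  disc",c2[j],s2[j,4],"depth pt",atdepth(c,[c2[j]],[z])[0],"@.105",atz(c,[c2[j]],.105)[0][:2])
E
python3 meas.py w1
```

```text
time_s: 3.15
tool_pos: [0.4715, 0.1071, 0.4079]
tcp_rot: [[-0.018, 0.004, -1.0], [1.0, 0.009, -0.018], [0.009, -1.0, -0.004]]
ft_force: [1.2, 1.0, -0.5]
width: -0.005
time_s: 3.73
tool_pos: [0.4718, -0.024, 0.4097]
tcp_rot: [[-0.011, 0.009, -1.0], [1.0, 0.009, -0.011], [0.009, -1.0, -0.009]]
ft_force: [0.4, -1.3, -0.4]
width: 0.0
3.7333 [ 0.4718 -0.024   0.4097] F [ 0.4316 -1.2878 -0.4437]
1 [(0.93, [349.3, 279.2])]
2 [(0.93, [349.3, 279.2])]
3 [(0.93, [349.3, 279.2])]
4 [(0.93, [349.3, 279.2])]
5 [(0.93, [349.3, 279.2])]
6 [(0.93, [349.3, 279.2])]
7 [(0.93, [349.3, 279.2])]
blob [ 351  294   53   43 1089]
  disc [358.  300.5] 38 depth pt [0.5404 0.0132 0.1077] @.105 [0.5418 0.0136]
  disc [373.8136 305.8136] 59 depth pt [0.5456 0.0274 0.1076] @.105 [0.547  0.0279]
  disc [389.9643 311.9643] 56 depth pt [0.5517 0.0422 0.1075] @.105 [0.5531 0.0428]
```

View pics/w1.png

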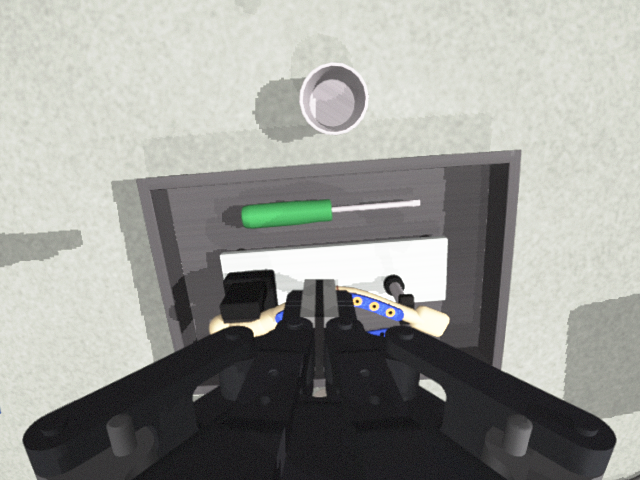

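The wrist view looks back toward the robot: cup at (334,98), plate hidden behind the fingers, three free-end screws visible at (358,300), (374,306) and (390,312). The plate needs to be on the robot's side of the fingers, so I'll shift about +0.14 m in x.

```bash
python3 -m jog '[{"fingers":1,"xyz":[1,0.1,0],"spin":0},{"fingers":1,"xyz":[1,0.2,0],"spin":0},{"fingers":1,"xyz":[1,0.2,0],"spin":0},{"fingers":1,"xyz":[1,0.2,0],"spin":0},{"fingers":1,"xyz":[1,0.2,0],"spin":0},{"fingers":1,"xyz":[1,0,0],"spin":0},{"fingers":1,"xyz":[0.5,0,0],"spin":0},{"fingers":1,"xyz":[0,0,0],"spin":0},{"fingers":1,"xyz":[0,0,0],"spin":0}]' && python3 meas.py w2
```

```text
time_s: 4.88
tool_pos: [0.6075, 0.0077, 0.407]
tcp_rot: [[-0.032, 0.004, -0.999], [0.999, 0.013, -0.031], [0.013, -1.0, -0.004]]
ft_force: [0.3, 0.7, 0.2]
width: -0.002
4.8833 [0.6075 0.0077 0.407 ] F [0.3013 0.7359 0.1524]
1 [(0.81, [288.2, 159.6])]
2 [(0.81, [288.2, 159.6])]
3 [(0.81, [288.2, 159.6])]
4 [(0.81, [288.2, 159.6])]
5 [(0.81, [288.2, 159.6])]
6 [(0.81, [288.2, 159.6])]
7 [(0.81, [288.2, 159.6])]
blob [229 131  90  39 810]
  disc [301.6667 134.9167] 24 depth pt [ 0.5367 -0.0038  0.1072] @.105 [ 0.5367 -0.0039]
  disc [280.6    137.5667] 30 depth pt [ 0.5391 -0.0197  0.1074] @.105 [ 0.5391 -0.0199]
  disc [261.3651 147.6667] 63 depth pt [ 0.5469 -0.0343  0.1073] @.105 [ 0.547  -0.0346]
  disc [243.5132 157.9605] 76 depth pt [ 0.555  -0.0481  0.1073] @.105 [ 0.5551 -0.0485]
blob [343 154  34  15 307]
  disc [361.1642 157.7612] 67 depth pt [0.5522 0.0422 0.1075] @.105 [0.5523 0.0425]
blob [299 222  81  21 804]
```

View pics/w2.png

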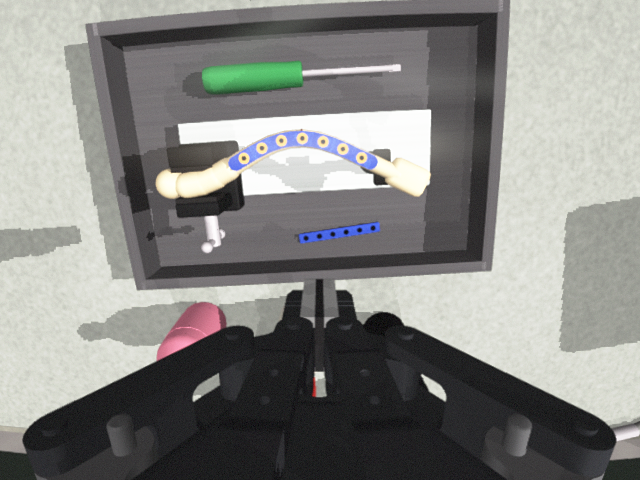

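The view shows the seven screws at (244,158), (261,148), (281,140), (302,138), (323,142), (343,149) and (361,158), with the vice on the left. Disc depth comes out at z≈0.107, which agrees with 0.105. I'll fit the 16 mm-spaced arc to these points.

```bash
cat > fit.py <<'E'
from h import *
from scipy.optimize import least_squares
np.set_printoptions(precision=4,suppress=True)
idx=np.array([0,1,6,4,5,6]);P=np.array([[.5551,-.0485],[.547,-.0346],[.5523,.0425],[.5418,.0136],[.547,.0279],[.553,.0428]])
def model(p):
    cx,cy,r,a=p; th=a+(np.arange(7)-3)*2*np.arcsin(.008/r); return np.c_[cx-r*np.cos(th),cy+r*np.sin(th)]
r=least_squares(lambda p:(model(p)[idx]-P).ravel(),[.65,-.004,.11,0])
S=model(r.x);print(r.x,"resid mm",r.fun.reshape(-1,2)*1e3);print(S);np.save("S",S)
z=np.load("w2.npz");c=dict(imaging.calibration("wrist"));c["R"]=z["R"];c["t"]=z["t"]
print(proj(c,np.c_[S,np.full(7,.105)]))
E
cat > st.py <<'E'
from h import *
np.set_printoptions(precision=4,suppress=True)
s=robot.get_obs();S=np.load("S.npy");g=np.array(s["tool_pos"])+.155*np.array(s["tcp_rot"])[:,1]
print("t",s["time_s"],"grasp",g,"tip z",g[2]-.018,"F",s["ft_force"]);print("to screws mm (dx,dy,dist)");D=(S-g[:2])*1e3;print(np.c_[D,np.hypot(*D.T)].round(1))
E
python3 fit.py; python3 st.py
```

```text
[ 0.6275 -0.0014  0.0867 -0.0203] resid mm [[-0.3023 -0.0222]
 [ 0.3744  0.2515]
 [ 0.6446  0.243 ]
 [ 0.236  -0.7949]
 [-0.8973  0.3796]
 [-0.0554 -0.057 ]]
[[ 0.5548 -0.0485]
 [ 0.5474 -0.0343]
 [ 0.5427 -0.0191]
 [ 0.5409 -0.0032]
 [ 0.542   0.0128]
 [ 0.5461  0.0283]
 [ 0.5529  0.0427]]
[[243.5256 157.5454]
 [261.738  148.1897]
 [281.6816 142.462 ]
 [302.5124 140.6562]
 [323.3271 142.8625]
 [343.2258 148.9593]
 [361.3747 158.626 ]]
t 5.2833 grasp [0.6078 0.009  0.2529] tip z 0.23486839187084793 F [-1.3041 -0.6511 -0.1842]
to screws mm (dx,dy,dist)
[[-53.  -57.5  78.2]
 [-60.4 -43.3  74.3]
 [-65.1 -28.   70.9]
 [-66.9 -12.1  68. ]
 [-65.7   3.8  65.8]
 [-61.7  19.3  64.6]
 [-54.8  33.7  64.4]]
```

The fit is good to under 1 mm. I'll go above screw 1, down to about 15 mm clearance.

```bash
python3 -m jog '[{"fingers":1,"xyz":[-0.65,-0.7,-0.5],"spin":0},{"fingers":1,"xyz":[-0.65,-0.7,-1],"spin":0},{"fingers":1,"xyz":[-0.65,-0.7,-1],"spin":0},{"fingers":1,"xyz":[-0.65,-0.7,-1],"spin":0},{"fingers":1,"xyz":[0,0,-1],"spin":0},{"fingers":1,"xyz":[0,0,-0.6],"spin":0},{"fingers":1,"xyz":[0,0,0],"spin":0},{"fingers":1,"xyz":[0,0,0],"spin":0}]' && python3 st.py
```

```text
time_s: 5.95
tool_pos: [0.5508, -0.0516, 0.3056]
tcp_rot: [[-0.031, 0.013, -0.999], [0.999, 0.016, -0.03], [0.016, -1.0, -0.013]]
ft_force: [0.2, 1.0, -0.1]
width: 0.003
t 5.95 grasp [ 0.5528 -0.0491  0.1507] tip z 0.13265537474443703 F [ 0.2025  1.0308 -0.1344]
to screws mm (dx,dy,dist)
[[  2.    0.6   2.1]
 [ -5.4  14.8  15.7]
 [-10.1  30.1  31.7]
 [-11.9  45.9  47.5]
 [-10.7  61.9  62.8]
 [ -6.7  77.4  77.7]
 [  0.2  91.8  91.8]]
```

```bash
python3 -m jog '[{"fingers":1,"xyz":[0.1,0.03,-0.6],"spin":0},{"fingers":1,"xyz":[0,0,-0.4],"spin":0},{"fingers":1,"xyz":[0,0,0],"spin":0},{"fingers":1,"xyz":[0,0,0],"spin":0}]' && python3 st.py | head -4
```

```text
time_s: 6.28
tool_pos: [0.5547, -0.0502, 0.2864]
tcp_rot: [[-0.032, 0.018, -0.999], [0.999, 0.017, -0.032], [0.016, -1.0, -0.019]]
ft_force: [-0.4, 1.0, -0.3]
width: -0.005
t 6.2833 grasp [ 0.5574 -0.0476  0.1315] tip z 0.11345659955495611 F [-0.4119  0.961  -0.2587]
to screws mm (dx,dy,dist)
[[ -2.6  -1.    2.8]
 [-10.1  13.2  16.6]
```

```bash
python3 -m jog '[{"fingers":1,"xyz":[-0.1,-0.05,-0.2],"spin":0},{"fingers":1,"xyz":[0,0,-0.1],"spin":0},{"fingers":1,"xyz":[0,0,0],"spin":0}]' && python3 st.py | head -4
```

```text
time_s: 6.53
tool_pos: [0.5532, -0.0508, 0.2806]
tcp_rot: [[-0.033, 0.02, -0.999], [0.999, 0.017, -0.033], [0.016, -1.0, -0.02]]
ft_force: [0.4, 0.4, 0.3]
width: 0.0
t 6.5333 grasp [ 0.5563 -0.0482  0.1257] tip z 0.1076725467912855 F [0.3955 0.4029 0.3299]
to screws mm (dx,dy,dist)
[[ -1.5  -0.4   1.6]
 [ -8.9  13.8  16.4]
```

```bash
python3 -m jog '[{"fingers":1,"xyz":[0,0,-0.05],"spin":0},{"fingers":1,"xyz":[0,0,0],"spin":0}]' && python3 st.py | head -4
```

```text
time_s: 6.7
tool_pos: [0.5533, -0.0508, 0.2797]
tcp_rot: [[-0.033, 0.02, -0.999], [0.999, 0.017, -0.033], [0.016, -1.0, -0.021]]
ft_force: [-0.6, -0.2, -0.4]
width: 0.001
t 6.7 grasp [ 0.5564 -0.0482  0.1248] tip z 0.10677946154448754 F [-0.5637 -0.2071 -0.3928]
to screws mm (dx,dy,dist)
[[ -1.6  -0.4   1.7]
 [ -9.   13.8  16.5]
```

```bash
python3 -m jog '[{"fingers":1,"xyz":[-0.05,0,-0.05],"spin":0},{"fingers":1,"xyz":[0,0,0],"spin":0}]'|grep -E "ft|pos"; python3 -m jog '[{"fingers":1,"xyz":[0,0,-0.05],"spin":0},{"fingers":1,"xyz":[0,0,0],"spin":0}]' && python3 st.py | head -4
```

```text
tool_pos: [0.5525, -0.0508, 0.279]
ft_force: [-0.1, -0.9, 0.4]
time_s: 7.03
tool_pos: [0.5525, -0.0509, 0.2786]
tcp_rot: [[-0.033, 0.022, -0.999], [0.999, 0.017, -0.033], [0.017, -1.0, -0.022]]
ft_force: [-0.8, 0.5, 1.7]
width: 0.0
t 7.0333 grasp [ 0.5559 -0.0482  0.1236] tip z 0.10561687304902793 F [-0.831   0.5266  1.6716]
to screws mm (dx,dy,dist)
[[ -1.1  -0.3   1.1]
 [ -8.5  13.8  16.3]
```

```bash
python3 -m jog '[{"fingers":1,"xyz":[-0.03,0,-0.05],"spin":0},{"fingers":1,"xyz":[0,0,0],"spin":0},{"fingers":1,"xyz":[0,0,0],"spin":0}]' && python3 st.py | head -4
```

```text
time_s: 7.28
tool_pos: [0.5523, -0.051, 0.2785]
tcp_rot: [[-0.033, 0.023, -0.999], [0.999, 0.018, -0.033], [0.017, -1.0, -0.024]]
ft_force: [0.1, -0.4, 1.8]
width: -0.0
t 7.2833 grasp [ 0.5559 -0.0482  0.1236] tip z 0.1055614394629069 F [ 0.0888 -0.4291  1.7617]
to screws mm (dx,dy,dist)
[[ -1.1  -0.3   1.1]
 [ -8.5  13.9  16.3]
```

Light contact (~1.8 N) at screw 1, which has held for well over 0.1 s. Next I'll press slightly more and slide to screw 2.

```bash
python3 -m jog '[{"fingers":1,"xyz":[-0.03,0,-0.07],"spin":0},{"fingers":1,"xyz":[0,0,-0.05],"spin":0}]' | grep -E "ft|pos"; python3 -m jog '[{"fingers":1,"xyz":[-0.14,0.23,-0.04],"spin":0},{"fingers":1,"xyz":[-0.14,0.23,-0.04],"spin":0},{"fingers":1,"xyz":[-0.14,0.23,-0.04],"spin":0},{"fingers":1,"xyz":[0,0,-0.04],"spin":0},{"fingers":1,"xyz":[0,0,-0.04],"spin":0}]' && python3 st.py | head -6
```

```text
tool_pos: [0.5521, -0.0511, 0.2772]
ft_force: [-3.3, 0.4, 9.2]
time_s: 7.87
tool_pos: [0.5466, -0.0418, 0.2774]
tcp_rot: [[-0.03, 0.038, -0.999], [1.0, 0.011, -0.029], [0.01, -0.999, -0.038]]
ft_force: [-1.4, -1.3, 7.4]
width: -0.003
t 7.8667 grasp [ 0.5525 -0.0401  0.1226] tip z 0.10457072180173439 F [-1.4325 -1.3447  7.4336]
to screws mm (dx,dy,dist)
[[  2.3  -8.5   8.8]
 [ -5.2   5.7   7.7]
 [ -9.9  21.   23.2]
 [-11.7  36.9  38.7]
```

```bash
python3 -m jog '[{"fingers":1,"xyz":[-0.2,0.2,0.02],"spin":0},{"fingers":1,"xyz":[-0.15,0.15,-0.01],"spin":0},{"fingers":1,"xyz":[0,0,-0.02],"spin":0},{"fingers":1,"xyz":[0,0,-0.02],"spin":0}]' && python3 st.py | head -6
```

```text
time_s: 8.2
tool_pos: [0.5403, -0.0352, 0.2778]
tcp_rot: [[-0.029, 0.043, -0.999], [1.0, 0.01, -0.029], [0.009, -0.999, -0.043]]
ft_force: [0.3, -2.2, 5.6]
width: -0.001
t 8.2 grasp [ 0.5469 -0.0337  0.123 ] tip z 0.10497570130194202 F [ 0.3128 -2.2265  5.596 ]
to screws mm (dx,dy,dist)
[[  7.9 -14.8  16.8]
 [  0.5  -0.6   0.8]
 [ -4.2  14.7  15.3]
 [ -6.   30.6  31.2]
```

```bash
python3 -m jog '[{"fingers":1,"xyz":[0,0,-0.02],"spin":0},{"fingers":1,"xyz":[-0.07,0.22,-0.01],"spin":0},{"fingers":1,"xyz":[-0.07,0.22,-0.01],"spin":0},{"fingers":1,"xyz":[-0.07,0.22,-0.01],"spin":0},{"fingers":1,"xyz":[-0.07,0.22,-0.01],"spin":0},{"fingers":1,"xyz":[0,0,-0.02],"spin":0},{"fingers":1,"xyz":[0,0,-0.02],"spin":0}]' && python3 st.py | sed -n '1,2p;4,7p'
```

```text
time_s: 8.78
tool_pos: [0.5357, -0.0202, 0.2775]
tcp_rot: [[-0.027, 0.048, -0.998], [1.0, 0.005, -0.027], [0.003, -0.999, -0.048]]
ft_force: [-0.6, -4.2, 6.6]
width: 0.004
t 8.7833 grasp [ 0.5431 -0.0195  0.1227] tip z 0.10470968405924864 F [-0.5502 -4.2252  6.619 ]
to screws mm (dx,dy,dist)
 [  4.2 -14.9  15.5]
 [ -0.4   0.4   0.6]
 [ -2.2  16.3  16.5]
 [ -1.1  32.3  32.3]
```

On screw 3, 0.6 mm off at 6.6 N. Next is screw 4.

```bash
python3 -m jog '[{"fingers":1,"xyz":[0,0,-0.01],"spin":0},{"fingers":1,"xyz":[-0.05,0.23,0],"spin":0},{"fingers":1,"xyz":[-0.05,0.23,-0.01],"spin":0},{"fingers":1,"xyz":[-0.05,0.23,-0.01],"spin":0},{"fingers":1,"xyz":[-0.05,0.23,-0.01],"spin":0},{"fingers":1,"xyz":[0,0,-0.02],"spin":0},{"fingers":1,"xyz":[0,0,-0.02],"spin":0}]' && python3 st.py | sed -n '1,2p;5,8p'
```

```text
time_s: 9.37
tool_pos: [0.5319, -0.0026, 0.2774]
tcp_rot: [[-0.026, 0.051, -0.998], [1.0, 0.001, -0.026], [-0.001, -0.999, -0.051]]
ft_force: [-0.3, -3.6, 7.3]
width: 0.0
t 9.3667 grasp [ 0.5398 -0.0025  0.1226] tip z 0.1046379763846577 F [-0.3024 -3.6212  7.3102]
to screws mm (dx,dy,dist)
 [  2.9 -16.6  16.8]
 [  1.1  -0.7   1.3]
 [  2.3  15.3  15.5]
 [  6.3  30.8  31.4]
```

```bash
python3 -m jog '[{"fingers":1,"xyz":[0,0,0],"spin":0},{"fingers":1,"xyz":[0.02,0.21,0],"spin":0},{"fingers":1,"xyz":[0.03,0.21,-0.01],"spin":0},{"fingers":1,"xyz":[0.03,0.21,-0.01],"spin":0},{"fingers":1,"xyz":[0.03,0.21,-0.01],"spin":0},{"fingers":1,"xyz":[0,0,-0.02],"spin":0},{"fingers":1,"xyz":[0,0,-0.02],"spin":0}]' && python3 st.py | sed -n '1,2p;6,9p'
```

```text
time_s: 9.95
tool_pos: [0.5332, 0.0123, 0.2773]
tcp_rot: [[-0.025, 0.049, -0.999], [1.0, -0.004, -0.025], [-0.006, -0.999, -0.048]]
ft_force: [-0.9, -3.5, 8.0]
width: 0.006
t 9.95 grasp [0.5408 0.0116 0.1225] tip z 0.10446583310560546 F [-0.9179 -3.4653  7.9816]
to screws mm (dx,dy,dist)
 [  0.1 -14.8  14.8]
 [  1.3   1.2   1.7]
 [  5.3  16.7  17.5]
 [ 12.2  31.1  33.4]]
```

```bash
python3 -m jog '[{"fingers":1,"xyz":[0,0,0.02],"spin":0},{"fingers":1,"xyz":[0.08,0.23,0],"spin":0},{"fingers":1,"xyz":[0.08,0.23,0],"spin":0},{"fingers":1,"xyz":[0.08,0.23,0],"spin":0},{"fingers":1,"xyz":[0.08,0.23,0],"spin":0},{"fingers":1,"xyz":[0,0,-0.01],"spin":0},{"fingers":1,"xyz":[0,0,-0.02],"spin":0}]' && python3 st.py | sed -n '1,2p;7,10p'
```

```text
time_s: 10.53
tool_pos: [0.5378, 0.0292, 0.2773]
tcp_rot: [[-0.024, 0.042, -0.999], [1.0, -0.009, -0.024], [-0.01, -0.999, -0.042]]
ft_force: [-0.7, -3.1, 7.2]
width: -0.003
t 10.5333 grasp [0.5443 0.0278 0.1225] tip z 0.10448167339003799 F [-0.6522 -3.1075  7.1544]
to screws mm (dx,dy,dist)
 [ -2.2 -15.   15.1]
 [  1.8   0.5   1.9]
 [  8.7  15.   17.3]]
```

```bash
python3 -m jog '[{"fingers":1,"xyz":[0,0,0.01],"spin":0},{"fingers":1,"xyz":[0.13,0.21,0],"spin":0},{"fingers":1,"xyz":[0.13,0.21,0],"spin":0},{"fingers":1,"xyz":[0.13,0.21,0],"spin":0},{"fingers":1,"xyz":[0.13,0.21,0],"spin":0},{"fingers":1,"xyz":[0,0,-0.02],"spin":0},{"fingers":1,"xyz":[0,0,-0.02],"spin":0}]' && python3 st.py | sed -n '1,2p;8,10p'
```

```text
time_s: 11.12
tool_pos: [0.5454, 0.0433, 0.2772]
tcp_rot: [[-0.022, 0.031, -0.999], [1.0, -0.016, -0.023], [-0.016, -0.999, -0.031]]
ft_force: [-0.8, -3.8, 8.0]
width: -0.001
t 11.1167 grasp [0.5502 0.0409 0.1223] tip z 0.10426644823724775 F [-0.8482 -3.774   7.9875]
to screws mm (dx,dy,dist)
 [ -4.1 -12.6  13.3]
 [  2.7   1.8   3.3]]
```

At screw 7, 3.3 mm off. I'll centre it, dwell, then lift.

```bash
python3 -m jog '[{"fingers":1,"xyz":[0.15,0.1,0],"spin":0},{"fingers":1,"xyz":[0,0,-0.01],"spin":0},{"fingers":1,"xyz":[0,0,-0.01],"spin":0}]' && python3 st.py | sed -n '1,2p;8,10p'; python3 -m jog '[{"fingers":1,"xyz":[0,0,0.3],"spin":0},{"fingers":1,"xyz":[0,0,0.8],"spin":0},{"fingers":1,"xyz":[0,0,1],"spin":0},{"fingers":1,"xyz":[0,0,1],"spin":0},{"fingers":1,"xyz":[0,0,1],"spin":0},{"fingers":1,"xyz":[0.5,0,1],"spin":0},{"fingers":1,"xyz":[1,0,1],"spin":0},{"fingers":1,"xyz":[1,0,0],"spin":0},{"fingers":1,"xyz":[1,0,0],"spin":0},{"fingers":1,"xyz":[0,0,0],"spin":0},{"fingers":1,"xyz":[0,0,0],"spin":0}]' && python3 st.py|head -1; python3 meas.py w3
```

```text
time_s: 11.37
tool_pos: [0.5475, 0.0449, 0.2775]
tcp_rot: [[-0.022, 0.027, -0.999], [1.0, -0.017, -0.023], [-0.018, -0.999, -0.027]]
ft_force: [-0.7, -2.6, 6.5]
width: 0.001
t 11.3667 grasp [0.5516 0.0422 0.1226] tip z 0.10455672016491961 F [-0.6664 -2.6275  6.5186]
to screws mm (dx,dy,dist)
 [ -5.5 -14.   15. ]
 [  1.3   0.5   1.4]]
time_s: 12.28
tool_pos: [0.6084, 0.0575, 0.3958]
tcp_rot: [[-0.035, -0.01, -0.999], [0.999, -0.006, -0.035], [-0.006, -1.0, 0.011]]
ft_force: [1.0, -0.2, 0.2]
width: -0.001
t 12.2833 grasp [0.6068 0.0566 0.2408] tip z 0.22279112639976156 F [ 1.0477 -0.1531  0.1531]
12.2833 [0.6084 0.0575 0.3958] F [ 1.0477 -0.1531  0.1531]
1 [(0.74, [241.3, 162.6])]
2 [(0.74, [241.3, 162.6])]
3 [(0.74, [241.3, 162.6])]
4 [(0.74, [241.3, 162.6])]
5 [(0.74, [241.3, 162.6])]
6 [(0.74, [241.3, 162.6])]
7 [(0.74, [241.3, 162.6])]
blob [ 168  134  152   40 2174]
  disc [241.3494 140.4458] 83 depth pt [ 0.5387 -0.0035  0.1075] @.105 [ 0.5387 -0.0041]
  disc [220.0964 143.0723] 83 depth pt [ 0.541  -0.0193  0.1077] @.105 [ 0.5411 -0.02  ]
  disc [262.8765 144.037 ] 81 depth pt [0.5409 0.0122 0.1074] @.105 [0.5409 0.0118]
  disc [200.6471 150.7529] 85 depth pt [ 0.5469 -0.0341  0.1073] @.105 [ 0.547  -0.0349]
  disc [282.3333 152.8667] 45 depth pt [0.5468 0.0266 0.1074] @.105 [0.5468 0.0263]
  disc [182.869  161.0833] 84 depth pt [ 0.5548 -0.048   0.1072] @.105 [ 0.555  -0.0489]
  disc [303.3733 160.5333] 75 depth pt [0.5518 0.0422 0.1072] @.105 [0.5519 0.0421]
blob [259 228  84  21 856]
```

View pics/w3.png

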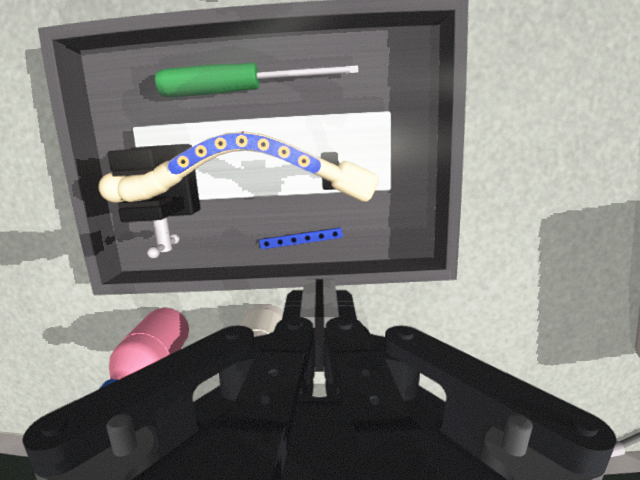

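The view shows seven screws from (183,161) to (303,161), each within about 2.5 mm of the positions I used, at the same height as before. The screwdriver and spare plate haven't moved, and the hand is clear. Handing in.

```bash
python3 -c "
from plant import job;print(job.job_done())"
```

```text
the job is handed in; nothing more can be done
None
```

I ran the closed fingertips along the plate over all seven screws, from the vice end to the free end. I then lifted them about 118 mm above the plate and handed the job in at about 12.7 s of the 38 s allowed. The hand-in gives no verdict, so these are my own checks.

- **Centring:** when I paused at each screw, the grasp point was 0.6 to 1.9 mm from its centre. A final camera measurement put the screws within about 2.5 mm of the positions I had used, so the true offset stays inside the 6 mm limit.
- **Force:** readings were 5.6 to 9.2 N on the plate, after a first touch of 1.8 N at screw 1. That is below the 20 N limit but more than the 3 to 6 N I had aimed for.
- **Proud screws:** I felt no catch, and the side forces I read stayed under about 5 N. I only read forces at the end of each short move, so this is not a continuous trace.
- **Vice height:** after the lift the plate measured the same height as before, about 0.107 m by wrist depth. The task gives 0.105 m, and the 2 mm difference matches the camera calibration tolerance.
- **Loose items:** in the last wrist picture the screwdriver and spare plate looked undisturbed. The cup was out of view and the white bottle mostly hidden. I did not picture either again, though the hand never came down near them.
- **Tool tilt:** the tool leaned by up to 0.05 rad while sliding. I allowed for this when working out the grasp point.

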